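# Slide an angle plate under a held-down spring clip

### The arm

A 6-joint arm with a two-finger parallel gripper is mounted at the origin on the work surface. World frame = base frame: x ahead of the robot, y to its left, z up, the work surface at z = 0. Lengths are in mm, angles in rad, forces in N, time in s.
With the tool pointing down it reaches from about 350 to 975 mm from the base axis. Payload 7.1 kg.
Tool frame: the origin (TCP) lies midway between the tips of the shut fingers; the grasp point (between the pads) lies 19 mm behind it (ctrl.hold_point_z is the distance from the TCP to the grasp point, in mm); x points along the fingers, y is the direction in which the jaws open and shut, and the axes are right-handed (so a half turn about x gives the same grasp; the last joint's range is limited). The gripper opens to 88 mm and grips with 3 to 60 N. Pads are 20 mm wide; open, the fingers measure 115 mm over their backs; the gripper's body (75 mm by 178 mm) begins 61 mm behind the grasp point.
Start: joints at [-1.365, 0.423, 1.63, -0, 1.089, -0.019], TCP at [139.339, -609.253, 222.675] pointing down, gripper open.
Joint ranges: [-3, 3], [-0.9, 2.11], [0.09, 2.58], [-1.31, 4.45], [0.11, 2.69], [-2.54, 2.54]. Speed limits (rad/s): [2.39, 2.39, 3.01, 3.14, 3.14, 3.14].

### API

Orientations are given as a rotation vector (axis times angle).
In Python, from workcell import ctrl, get_image, calibration gives the robot as it stands.
- The arm moves only by the tool move_arm, never from a script. Its argument "rows" is a list of rows, each a list of 5 numbers: the shift along the world's x, y, z in mm, then the turn about the world's z in rad, then the closure, from -1 (fully open) to 1 (shut). In form: [[tx, ty, tz, roll, jaw], ...]. A call has 1 to 12 rows; each row is the pose to reach, as a shift and turn from the pose measured when the call began; what a row does not reach only later rows make up. A row lasts 1/8 s, in which the tool goes at most 62.5 mm and 10.7 degrees, less where a joint would pass 70% of its speed; a pose out of reach is approached as far as the arm can. A call with a gripper value outside its range is refused whole. The fingers move at their own pace and stop on an object; the grip force is fixed at half the most. Time passes only in rows, so rows that repeat a pose let the fingers close. It gives the time, the measured TCP pose, the force and the opening at its end, in the units of the state.
- ctrl.get_obs(): the state, without advancing time (a new reading comes with each control period).
- get_image(name): name is "scene" or "top" or "wrist"; returns the picture (400x640x3 uint8, blue, green, red); there is no depth.
- calibration(name): a dict with "fx", "fy", "cx", "cy" (pixels), "view" (4x4, takes a point from world to camera coordinates); the wrist camera has in their place "T_tool_cam" (4x4, takes a point from camera to tool coordinates, whose origin is the TCP and whose axes are the tool frame's). Camera axes: x right, y up, looking along -z (the intrinsics and any distortion apply to the point x, -y, -z); pixel columns grow to the right and rows downward; lengths in mm; the calibration is good to about 2 mm. A picture is of the moment at which its call begins: read the wrist's pose just before it. calibration takes no time and is no camera call.
- ctrl.close_job(): hands the job in, once; it reports no verdict.
The state is a dict: "t": time; "qpos": joint angles; "qvel": joint speeds; "joint_torque": joint torques, N m; "ee_pos": TCP position; "orientation": TCP orientation; "ft_force": force on the tool from outside, world axes, zero at the start; "moment": the same for the moment, N m; "width": finger opening in mm.
Only numpy, scipy, OpenCV 4.12 (cv2) and the standard library are available. Lean on these libraries where they do the work, as an engineer would, in place of code of your own. Each camera call takes 0.05 s, during which the arm holds its last target.

### The job

With one fingertip hold down the long thumb bar of the clamping fixture's spring clip so that its jaw is raised, and while holding it there push the angle plate with the other fingertip along its channel, under the jaw, until its front edge is fully home against the end stop. Only then let go of the clip so that it clamps the plate, and move clear. Push the plate only, do not lift it, and leave everything else on the bench alone.

Things in the scene. Friction and masses are not known exactly. Their poses are not given: they have to be found in the camera images.
- jig: Dark steel clamping fixture, fixed, 215 x 135 mm. Origin at bench height; x axis = push direction (roughly away from the robot), z up. Bed 24 mm above the bench; the plate's channel runs along x, centred at y = -40 mm, 43 mm wide, between fences 6 mm high. The spring clip hinges about a line along x at y = 0, 40 mm above the bench; hinge rod and ears reach up to 46 mm.
- clip (a joint): Angle of the spring clip: 0 at rest (jaw down), grows as the thumb bar is pressed, hard stop at 0.6. The jaw rises 4 mm per 0.1. Spring: about 4 N at y = +35 mm starts the bar moving, about 10 N holds it at 0.4. Pressing there 13 to 16 mm down gives about 0.4, jaw well clear of the plate, which passes from about 0.15. Clamped on the plate it reads about 0.1.
- bar_mid (a point): Point on top of the clip's steel thumb bar, half-way along, 35 mm from the hinge line; moves with the clip. The bar is 169 mm long (fixture x = -121 to +47 mm) and 46 mm wide (fixture y = 0 to +45 mm). At rest it slopes up outwards: top about 51 mm above the bench at y = +35 mm, 53 mm at the outer edge.
- stop_face (a point): Foot of the end stop's face, at bed height on the channel's centre line, fixture x = +60 mm; axes as the fixture's. Fixed. The stop is 14 mm high.
- jaw_entry (a point): Point on the bed, on the channel's centre line, below the edge of the clip's jaw on the side from which the plate comes, 40 mm short of the end stop. Fixed. The jaw is 20 mm long along x (fixture x = +20 to +40 mm), 10 mm wide, its underside 1.5 mm above the bed at rest.
- plate: Loose aluminium-coloured angle plate, about 130 g, lying in the channel short of the jaw: 70 mm long (x), 40 mm wide, 5 mm thick, with an upright flange 5 mm thick and 24 mm high in all across its whole rear (-x) end, against which it is pushed. Origin at the centre of its underside; x axis points towards the end stop.
- plate_front (a point): Middle of the plate's lower front edge; at home it meets stop_face.
- plate_push (a point): Centre of the rear face of the plate's upright flange, 14.5 mm above the bed.
- socket: Bystander, to be left alone: steel wrench socket standing on end, 26 mm across, 38 mm high.
- jar: Bystander, to be left alone: small clear jar with a black cap, 44 mm across, 50 mm high.
- bolt: Bystander, to be left alone: steel bolt standing on its head, 24 mm across, 43 mm high.
- driver: Bystander, to be left alone: screwdriver lying on the bench.
- spanner: Bystander, to be left alone: steel spanner lying on the bench.
- mug: Bystander, to be left alone: white mug, 80 mm across, 90 mm high.
- spray: Bystander, to be left alone: grey can, 60 mm across, 120 mm high.
There are look-alikes about, which are no part of the job. Of the things like the plate, leave any that is purple; of the rest the smaller one is meant.

How it is judged:
By the outcome, as a careful person would: the job done as asked, in the order asked, and still so for the second after the job is handed in, with the robot touching nothing.
It also fails if it takes over 35 s, if anything falls off the work surface, if the arm or the gripper's body presses on something with over 40 N, if the wrist force passes 120 N, or if a joint passes its speed limit or range.

## Working session

There is one attempt and no reset: what is moved stays moved. The work goes in short steps, Python scripts to look and compute and a tool call to move; the robot and the scene stay as the last step left them, time stands still between calls to the robot, and variables do not carry over. Pictures are saved under pics/ and viewed, and the job is handed in when it is done.

Besides the shell and the picture viewer there is one more tool, called after "Request:" in YAML: its name, and indented under it one key for each argument. move_arm: Moves the arm, as the interface text tells. Its arguments: {"type":"object","properties":{"rows":{"type":"array"}},"required":["rows"]}

```bash
mkdir -p pics; ls
python3 - <<'E'
from workcell import ctrl,get_image,calibration
import cv2
print(ctrl.get_obs())
for n in("scene","top","wrist"):
    c=calibration(n);print(n,c)
for n in("scene","top"):
    cv2.imwrite(f"pics/{n}0.png",get_image(n))
E
```

```text
pics
{'t': 0.0, 'qpos': array([-1.36501144e+00,  4.23846793e-01,  1.63069820e+00,  2.06466618e-05,
        1.08860518e+00, -1.90135918e-02]), 'qvel': array([ 1.62654211e-03,  1.01500414e-03,  9.62146341e-05,  3.52372541e-05,
       -1.28092736e-03,  1.12322199e-03]), 'joint_torque': array([-1.12508203e-04, -5.44628298e+01, -2.73669165e+01,  6.42658537e-02,
        2.28187430e-02, -1.34749980e-04]), 'ee_pos': array([ 139.22521853, -608.71456724,  221.89476603]), 'orientation': array([ 2.10302935,  0.23902724, -2.10329821]), 'ft_force': array([ 0.38223561, -0.26440714, -0.64417754]), 'moment': array([-0.03219522, -0.01455195, -0.00130285]), 'width': 87.6025075735904}
scene {'fx': 390.1696138811495, 'fy': 390.1696138811495, 'cx': 323.799346966764, 'cy': 196.0424837252573, 'view': array([[ 8.47296500e-01,  5.30984525e-01,  1.20031654e-02,
        -4.93691127e+02],
       [-4.56599130e-01,  7.16682696e-01,  5.27146230e-01,
         2.33227015e+02],
       [ 2.71304029e-01, -4.52129790e-01,  8.49689812e-01,
        -1.12903536e+03],
       [ 0.00000000e+00,  0.00000000e+00,  0.00000000e+00
[... 253 characters left out ...]
, -1.17794963e-02,  1.57668358e-01,
        -5.90388479e+02],
       [-1.57702127e-01, -1.98925963e-03,  9.87484725e-01,
        -1.29759639e+03],
       [ 0.00000000e+00,  0.00000000e+00,  0.00000000e+00,
         1.00000000e+00]])}
wrist {'fx': 298.24253296636556, 'fy': 298.24253296636556, 'cx': 313.30703775564916, 'cy': 203.68496094325587, 'T_tool_cam': array([[-1.55439658e-04,  2.80839286e-01, -9.59754798e-01,
        -1.61500368e+02],
       [ 9.99998996e-01,  1.39514853e-03,  2.46284796e-04,
        -6.78834473e-01],
       [ 1.40816694e-03, -9.59753796e-01, -2.80839221e-01,
        -7.69121293e+01],
       [ 0.00000000e+00,  0.00000000e+00,  0.00000000e+00,
         1.00000000e+00]])}
```

View pics/scene0.png

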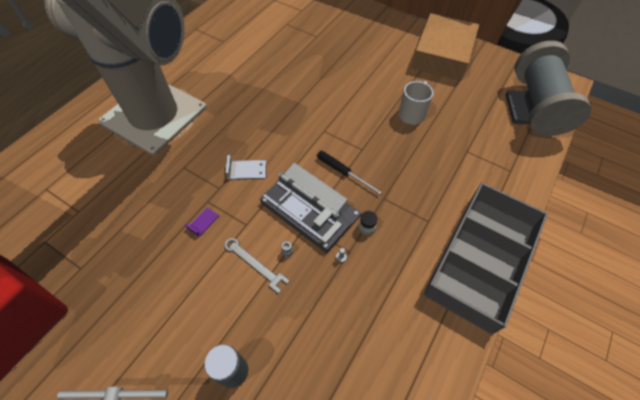

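View pics/top0.png

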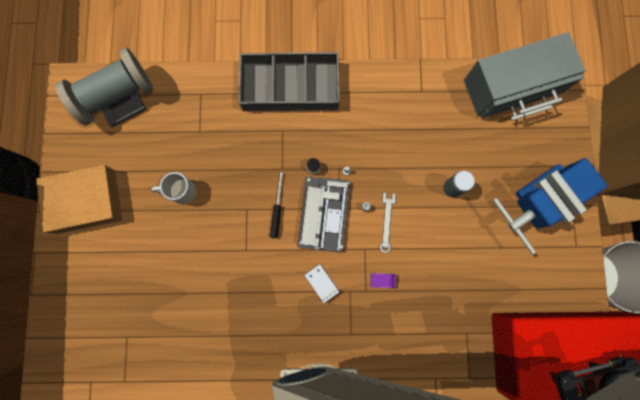

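Angle-plate candidates in the top image are the plate in the fixture's channel at about (333,220), a larger aluminium one on the bench at (322,283), and a purple one at (384,281). The plate in the channel fits: it isn't purple and it is the smaller of the other two. I'll confirm that in enlarged crops.

Run:
```python
import cv2
t=cv2.imread("pics/top0.png");s=cv2.imread("pics/scene0.png")
# top crop x 290-410,y 160-310 ; scale 5 too big -> fixture only
cv2.imwrite("pics/topc.png",cv2.resize(t[150:310,280:410],None,fx=3.7,fy=3.7,interpolation=cv2.INTER_CUBIC))
cv2.imwrite("pics/topf.png",cv2.resize(t[170:260,290:360],None,fx=6.6,fy=6.6,interpolation=cv2.INTER_CUBIC))
cv2.imwrite("pics/scenef.png",cv2.resize(s[155:255,250:370],None,fx=6,fy=6,interpolation=cv2.INTER_CUBIC))
```

```text
(no output)
```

View pics/topc.png

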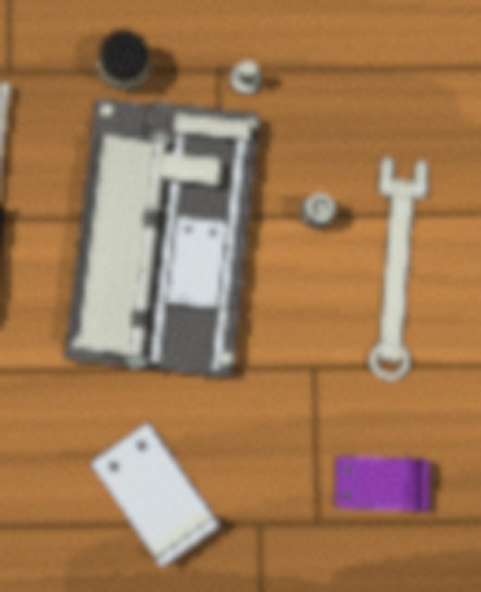

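View pics/topf.png

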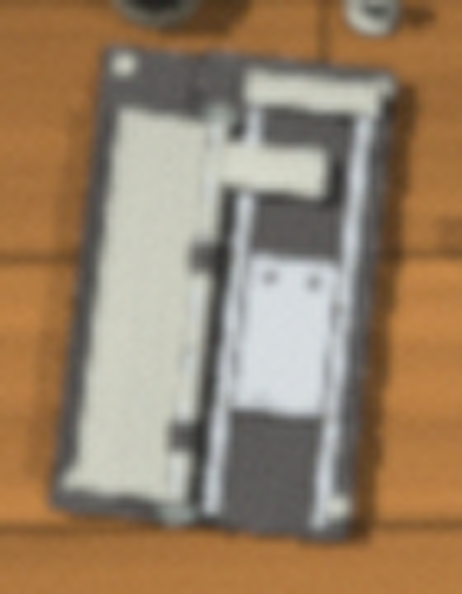

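View pics/scenef.png

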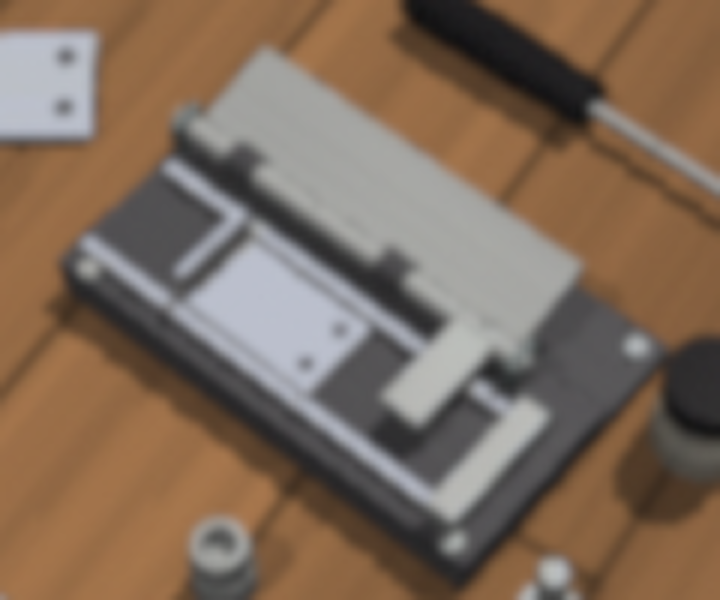

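The plate in the channel is grey aluminium and clearly shorter than the bench one (about 80 px against 110 px long), so it is the target. Next I'll fit the fixture's pose from both fixed cameras.

```bash
cat > h.py <<'E'
import numpy as np, cv2
from scipy.optimize import least_squares
from scipy.spatial.transform import Rotation as R
from workcell import ctrl,get_image,calibration
def proj(n,P,view=None):
    c=calibration(n); V=c['view'] if view is None else view
    P=np.atleast_2d(P); q=P@V[:3,:3].T+V[:3,3]
    return np.c_[c['cx']+c['fx']*q[:,0]/-q[:,2], c['cy']-c['fy']*q[:,1]/-q[:,2]]
def wristview(o):
    T=np.eye(4);T[:3,:3]=R.from_rotvec(o['orientation']).as_matrix();T[:3,3]=o['ee_pos']
    return np.linalg.inv(T@calibration('wrist')['T_tool_cam'])
def back(n,uv,z,view=None):
    c=calibration(n); V=c['view'] if view is None else view
    Ci=np.linalg.inv(V); d=np.array([(uv[0]-c['cx'])/c['fx'],-(uv[1]-c['cy'])/c['fy'],-1])
    d=Ci[:3,:3]@d;o=Ci[:3,3]; return o+d*(z-o[2])/d[2]
def jig2w(p,pose):
    p=np.atleast_2d(p).astype(float);c,s=np.cos(pose[2]),np.sin(pose[2])
    return np.c_[pose[0]+c*p[:,0]-s*p[:,1],pose[1]+s*p[:,0]+c*p[:,1],p[:,2]]
E
python3 - <<'E'
from h import *
top=lambda x,y:(290+x/6.6,170+y/6.6)
sc=lambda x,y:(250+x/6,155+y/6)
obs=[('top',top(115,107),(47,45,53)),('top',top(68,490),(-121,45,53)),
('scene',sc(583,265),(47,45,53)),('scene',sc(268,47),(-121,45,53)),
('top',top(247,103),(60,-18.5,38)),('scene',sc(522,398),(60,-18.5,38))]
def f(p): return np.concatenate([(proj(n,jig2w(P,p))[0]-np.array(uv)) for n,uv,P in obs])
r=least_squares(f,[600,0,0]);print(r.x,r.fun.reshape(-1,2).round(1))
p=r.x
for n,uv,z in [('top',top(290,413),48),('top',top(290,262),29),('scene',sc(215,240),48),('scene',sc(340,355),29)]:
    w=back(n,uv,z);c,s=np.cos(p[2]),np.sin(p[2]);d=w[:2]-p[:2]
    print(n,w.round(1),'jig',(c*d[0]+s*d[1]).round(1),(-s*d[0]+c*d[1]).round(1))
o=ctrl.get_obs();print(R.from_rotvec(o['orientation']).as_matrix().round(3))
E
```

```text
[ 5.77753034e+02 -8.85345905e+00 -1.07551741e-01] [[-1.2 -0.4]
 [ 0.  -1.2]
 [ 0.4 -1.4]
 [-0.9 -0.7]
 [ 0.8 -1.1]
 [-1.5  0.9]]
top [491.8 -48.2  48. ] jig -81.3 -48.4
top [561.1 -49.8  29. ] jig -12.1 -42.5
scene [499.2 -39.2  48. ] jig -74.9 -38.6
scene [564.  -47.7  29. ] jig -9.5 -40.1
[[-0.     0.223 -0.975]
 [ 0.001 -0.975 -0.223]
 [-1.    -0.001 -0.   ]]
```

Request:
move_arm:
  rows:
    - [35,50,0,-0.03,-1]
    - [70,100,0,-0.06,-1]
    - [105,150,0,-0.09,-1]
    - [140,200,0,-0.12,-1]
    - [175,250,0,-0.15,-1]
    - [210,300,0,-0.18,-1]
    - [245,350,0,-0.21,-1]
    - [280,400,0,-0.24,-1]
    - [315,450,0,-0.27,-1]
    - [350,500,0,-0.3,-1]
    - [385,550,0,-0.332,-1]
    - [418,599,0,-0.332,-1]

```text
t: 1.6
ee_pos: [558.0, -7.8, 221.8]
orientation: [-2.166, 0.115, 2.166]
ft_force: [0.5, -0.8, 0.1]
width: 88.0
```

Run:
```python
from h import *
import json
o=ctrl.get_obs();im=get_image('wrist');cv2.imwrite('pics/w1.png',im)
np.save('w1view.npy',wristview(o));print(o['ee_pos'],R.from_rotvec(o['orientation']).as_matrix().round(3),o['qpos'])
p=[577.75,-8.85,-.1076]
for P in [(47,45,53),(-121,45,53),(60,-18.5,38),(60,-61.5,38),(-80,-40,48)]: print(P,proj('wrist',jig2w(P,p),wristview(o)).round())
```

```text
[558.02514349  -7.83992371 221.78952091] [[-0.    -0.107 -0.994]
 [ 0.001 -0.994  0.107]
 [-1.    -0.001  0.   ]] [-3.60469177e-02  3.26669363e-01  1.78017394e+00  1.41189613e-03
  1.03491413e+00  1.64118090e+00]
(47, 45, 53) [[271. 126.]]
(-121, 45, 53) [[277. 267.]]
(60, -18.5, 38) [[330. 114.]]
(60, -61.5, 38) [[369. 113.]]
(-80, -40, 48) [[346. 235.]]
```

View pics/w1.png

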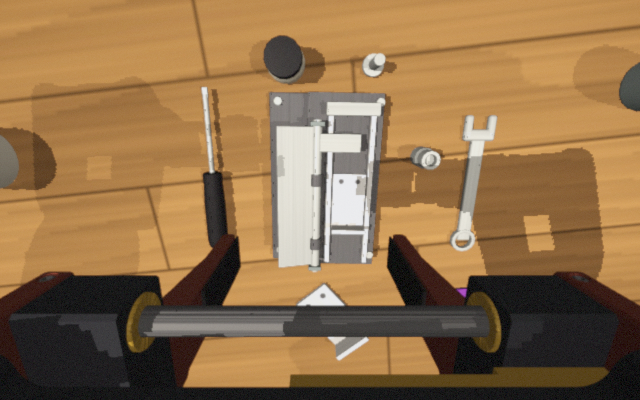

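The wrist view shows the bar at columns 277 to 312, the flange at about (347,232) and the stop at about (355,108). I'll enlarge it to refine the pose.

Run:
```python
import cv2
t=cv2.imread("pics/w1.png")
cv2.imwrite("pics/w1c.png",cv2.resize(t[85:185,262:392],None,fx=6,fy=6,interpolation=cv2.INTER_CUBIC))
cv2.imwrite("pics/w1d.png",cv2.resize(t[175:275,262:392],None,fx=6,fy=6,interpolation=cv2.INTER_CUBIC))
```

```text
(no output)
```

View pics/w1c.png

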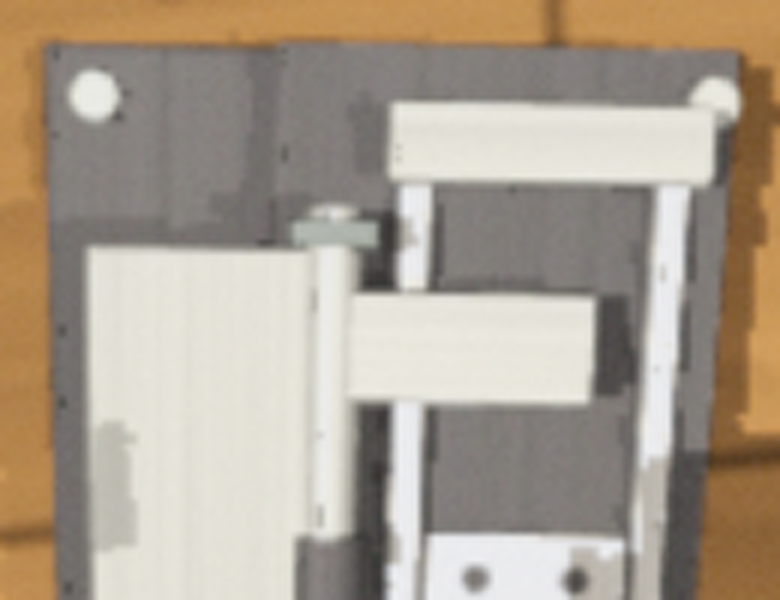

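View pics/w1d.png

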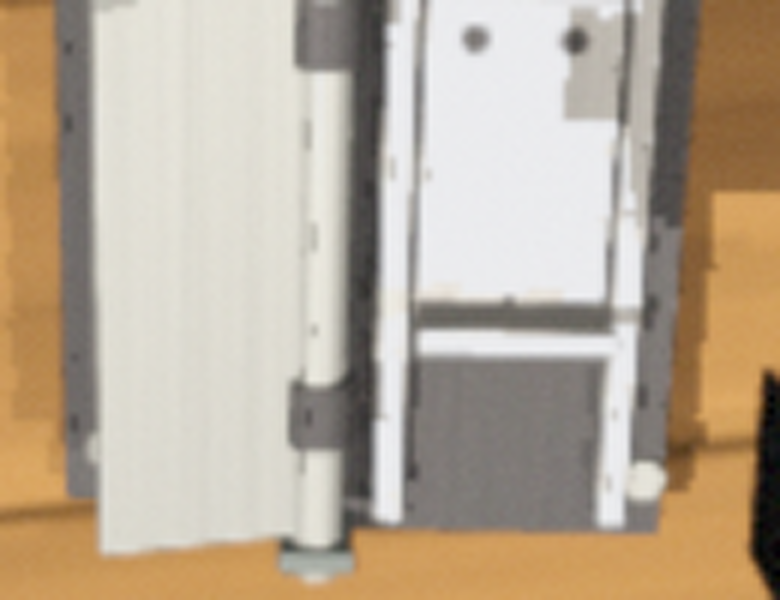

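Run:
```python
from h import *
V=np.load('w1view.npy')
c_=lambda x,y:(262+x/6,85+y/6)
d_=lambda x,y:(262+x/6,175+y/6)
top=lambda x,y:(290+x/6.6,170+y/6.6)
sc=lambda x,y:(250+x/6,155+y/6)
# (cam, px, jigP, useu,usev)
obs=[('wrist',c_(85,247),(47,45,53),1,1),('wrist',d_(102,552),(-121,45,53),1,1),
('wrist',c_(431,220),(53,-18.5,30),1,0),('wrist',c_(652,220),(53,-61.5,30),1,0),
('wrist',d_(405,500),(-115,-18.5,30),1,0),('wrist',d_(600,500),(-115,-61.5,30),1,0),
('wrist',c_(550,183),(60,-40,38),0,1),
('wrist',c_(590,403),(20,-45,34),0,1),('wrist',c_(590,297),(40,-45,34),0,1)]
fx=[('top',top(115,107),(47,45,53),1,1),('top',top(68,490),(-121,45,53),1,1),
('scene',sc(583,265),(47,45,53),1,1),('scene',sc(268,47),(-121,45,53),1,1),
('top',top(247,103),(60,-18.5,38),1,1),('scene',sc(522,398),(60,-18.5,38),1,1)]
def mk(O):
  def f(p):
    r=[]
    for n,uv,P,a,b in O:
        e=proj(n,jig2w(P,p),V if n=='wrist' else None)[0]-np.array(uv)
        r+= [e[0]*a*(1 if n=='wrist' else .7),e[1]*b*(1 if n=='wrist' else .7)]
    return np.array(r)
  return f
for O in (obs,obs+fx):
    r=least_squares(mk(O),[578,-9,-.107],loss='soft_l1');p=r.x;print(p);print(r.fun.reshape(-1,2).round(1).tolist())
    for n,uv,z in [('wrist',d_(510,357),48),('wrist',d_(510,330),48),('wrist',c_(526,535),29),('wrist',c_(590,350),34),('wrist',c_(85,420),52)]:
        w=back(n,uv,z,V);c,s=np.cos(p[2]),np.sin(p[2]);d=w[:2]-p[:2]
        print(' ',w.round(1),'jig',(c*d[0]+s*d[1]).round(1),(-s*d[0]+c*d[1]).round(1))
```

```text
[ 5.75814832e+02 -1.30522499e+01 -1.25636445e-01]
[[-0.2, 0.6], [-0.6, 0.6], [0.1, -0.0], [0.9, 0.0], [-0.3, -0.0], [0.2, -0.0], [0.0, 0.1], [-0.0, -0.6], [-0.0, -0.6]]
  [493.9 -40.9  48. ] jig -77.8 -37.9
  [499.7 -41.4  48. ] jig -72.0 -37.6
  [563.3 -51.5  29. ] jig -7.6 -39.7
  [598.9 -65.9  34. ] jig 29.5 -49.5
  [598.1  29.9  52. ] jig 16.7 45.4
[ 5.75911052e+02 -1.27723613e+01 -1.24742018e-01]
[[-0.5, 0.6], [-0.7, 0.6], [-0.2, -0.0], [0.6, 0.0], [-0.4, -0.0], [0.1, -0.0], [0.0, -0.0], [-0.0, -0.7], [-0.0, -0.7], [0.3, 0.0], [0.5, -0.6], [-0.7, -0.1], [-1.1, -0.2], [1.7, -0.2], [-2.4, 1.4]]
  [493.9 -40.9  48. ] jig -77.9 -38.1
  [499.7 -41.4  48. ] jig -72.1 -37.9
  [563.3 -51.5  29. ] jig -7.7 -40.0
  [598.9 -65.9  34. ] jig 29.4 -49.9
  [598.1  29.9  52. ] jig 16.7 45.1
```

Request:
move_arm:
  rows:
    - [-30,2,-40,-0.018,-0.45]
    - [-60,3,-90,-0.018,-0.45]
    - [-79,4,-135,-0.018,-0.45]
    - [-79,4,-142,-0.018,-0.45]
    - [-79,4,-142,-0.018,-0.45]
    - [-79,4,-142,-0.018,-0.45]

```text
t: 2.4
ee_pos: [485.2, 0.8, 81.8]
orientation: [-2.164, 0.128, 2.148]
ft_force: [0.2, -0.2, 0.8]
width: 63.7
```

Run:
```python
from h import *
o=ctrl.get_obs();im=get_image('wrist');cv2.imwrite('pics/w2.png',cv2.resize(im[120:340,150:500],None,fx=2.2,fy=2.2))
p=[575.85,-12.9,-.125];d=o['ee_pos'][:2]-p[:2];c,s=np.cos(p[2]),np.sin(p[2])
print(o,'jig',c*d[0]+s*d[1],-s*d[0]+c*d[1])
cv2.imwrite('pics/s2.png',cv2.resize(get_image('scene')[120:260,200:400],None,fx=3.8,fy=3.8,interpolation=cv2.INTER_CUBIC))
```

```text
{'t': 2.4, 'qpos': array([-0.02525136,  0.44700008,  2.02702497,  0.00614919,  0.66028763,
        1.66375067]), 'qvel': array([ 1.61391012e-03, -4.71962468e-03,  6.36965803e-03, -4.11743735e-05,
       -2.85762968e-03, -1.06813302e-03]), 'joint_torque': array([ 2.02970894e-02, -4.45260394e+01, -1.63739669e+01,  1.41331748e-02,
       -6.76950160e-02, -7.96826880e-04]), 'ee_pos': array([485.16690095,   0.81827526,  81.75572795]), 'orientation': array([-2.16371164,  0.12845732,  2.14827233]), 'ft_force': array([ 0.2476578 , -0.21047556,  0.79956518]), 'moment': array([ 0.01692013,  0.00961516, -0.0243999 ]), 'width': 63.69819725527083} jig -91.68588165057425 2.305349519065535
```

View pics/w2.png

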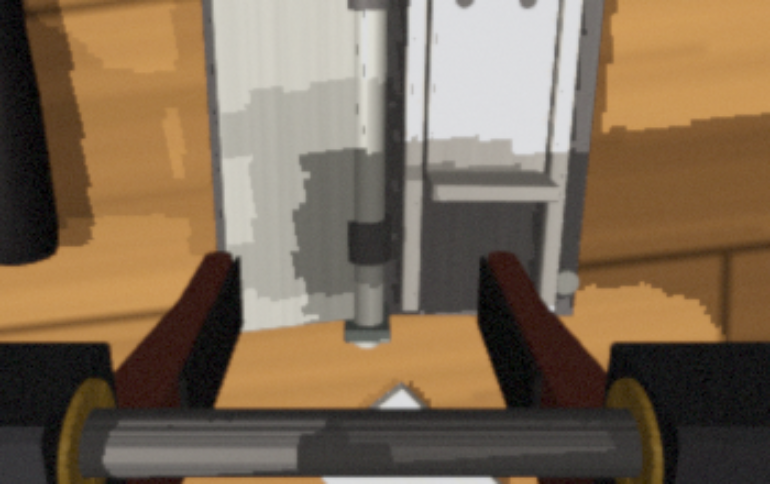

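View pics/s2.png

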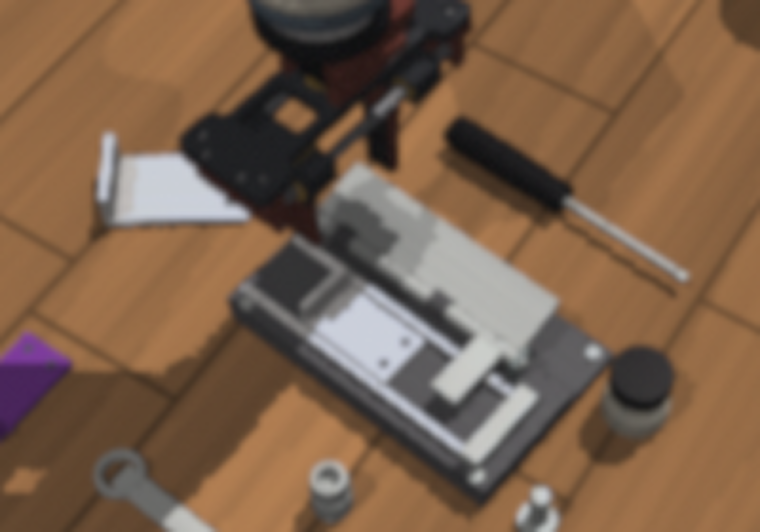

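Run:
```python
from h import *
o=ctrl.get_obs();M=R.from_rotvec(o['orientation']).as_matrix();print(M.round(4),o['ee_pos'],np.arctan2(M[1,1],M[0,1])+np.pi/2)
V=wristview(o)
for y in (-45.5,-32,32,45.5):
  for z in (-10,10):
    P=M@np.array([0,y,z])+o['ee_pos'];u=proj('wrist',P,V)[0];print(y,z,((u-[150,120])*2.2).round())
```

```text
[[ 0.0069 -0.1227 -0.9924]
 [ 0.0036 -0.9924  0.1227]
 [-1.     -0.0044 -0.0064]] [484.58219421   0.86186631  81.57548064] -0.12296306669791823
-45.5 -10 [190. 255.]
-45.5 10 [195. 323.]
-32 -10 [241. 255.]
-32 10 [245. 323.]
32 -10 [483. 254.]
32 10 [479. 322.]
45.5 -10 [534. 254.]
45.5 10 [528. 322.]
```

Request:
move_arm:
  rows:
    - [-6,-5,0,-0.002,-0.45]
    - [-6,-5,-12,-0.002,-0.45]
    - [-6,-5,-22,-0.002,-0.45]
    - [-6,-5,-22,-0.002,-0.45]
    - [-6,-5,-22,-0.002,-0.45]

```text
t: 3.12
ee_pos: [478.5, -4.1, 59.3]
orientation: [-2.162, 0.131, 2.148]
ft_force: [0.5, 0.7, -0.9]
width: 63.5
```

```bash
cat > st.py <<'E'
from h import *
import sys
o=ctrl.get_obs();p=[575.85,-12.9,-.125];d=o['ee_pos'][:2]-p[:2];c,s=np.cos(p[2]),np.sin(p[2])
M=R.from_rotvec(o['orientation']).as_matrix()
print(o['t'],o['ee_pos'].round(1),'jig',(c*d[0]+s*d[1]).round(1),(-s*d[0]+c*d[1]).round(1),'F',o['ft_force'].round(1),'w',o['width'],'yaw',np.arctan2(M[1,1],M[0,1])+np.pi/2)
if len(sys.argv)>1:
    k=sys.argv[1]
    cv2.imwrite(f'pics/w{k}.png',cv2.resize(get_image('wrist')[60:340,180:460],None,fx=2.1,fy=2.1,interpolation=cv2.INTER_CUBIC))
    cv2.imwrite(f'pics/s{k}.png',cv2.resize(get_image('scene')[140:260,240:380],None,fx=5,fy=5,interpolation=cv2.INTER_CUBIC))
E
python3 st.py 3
```

```text
3.125 [478.5  -4.1  59.3] jig -97.7 -3.4 F [ 0.5  0.7 -0.9] w 63.517576919926185 yaw -0.12494442320906773
```

View pics/w3.png

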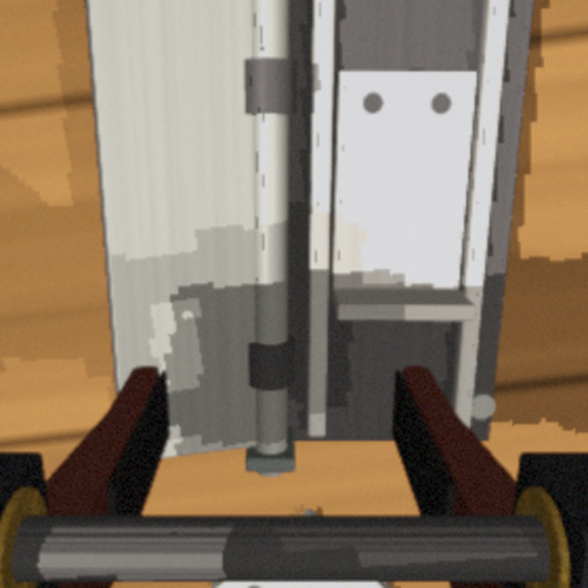

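The left fingertip is over the outer half of the bar at crop (150,380). The right one is over the channel at (410,380), clear behind the flange at (405,310). Pressing down now.

Request:
move_arm:
  rows:
    - [0,0,-6,0,-0.45]
    - [0,0,-11,0,-0.45]
    - [0,0,-15,0,-0.45]
    - [0,0,-18,0,-0.45]
    - [0,0,-21,0,-0.45]
    - [0,0,-22,0,-0.45]
    - [0,0,-22,0,-0.45]

```text
t: 4.1
ee_pos: [479.2, -3.5, 38.0]
orientation: [-2.163, 0.13, 2.146]
ft_force: [-1.3, 4.5, 12.2]
width: 63.8
```

```bash
python3 st.py 4
```

```text
4.1 [479.2  -3.5  38. ] jig -97.0 -2.7 F [-1.3  4.5 12.2] w 63.84066566076689 yaw -0.12522415476231386
```

View pics/w4.png

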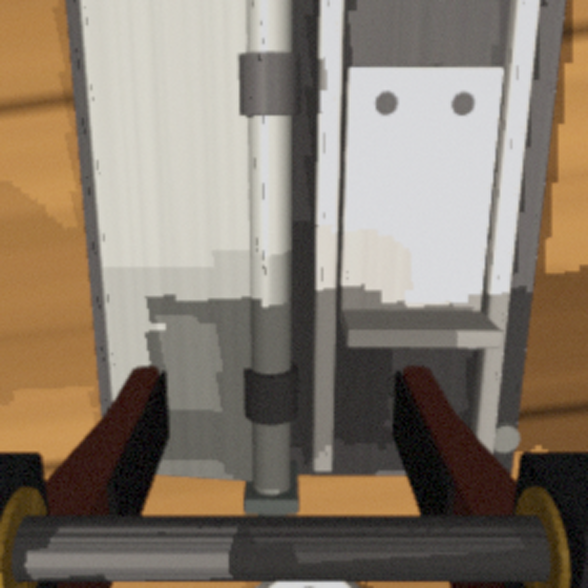

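View pics/s4.png

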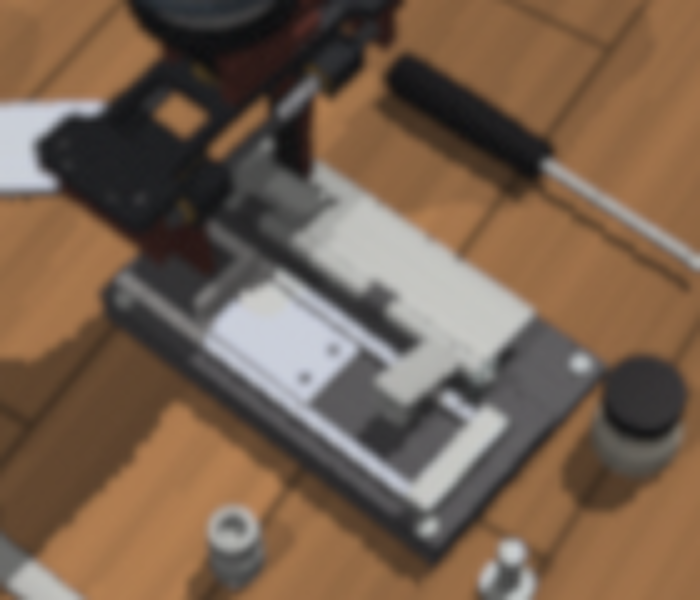

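Fz is about 12 N (clip near 0.4), and the scene crop shows the jaw raised with its shadow separated at (385,430). Now pushing along the channel.

Request:
move_arm:
  rows:
    - [5,-0.6,-0.8,0,-0.45]
    - [10,-1.2,-0.8,0,-0.45]
    - [15,-1.9,-0.8,0,-0.45]
    - [20,-2.5,-0.8,0,-0.45]
    - [25,-3.1,-0.8,0,-0.45]
    - [30,-3.8,-0.8,0,-0.45]
    - [35,-4.4,-0.8,0,-0.45]
    - [40,-5,-0.8,0,-0.45]
    - [45,-5.6,-0.8,0,-0.45]

```text
t: 5.32
ee_pos: [520.9, -8.7, 36.9]
orientation: [-2.155, 0.129, 2.154]
ft_force: [-8.2, 2.6, 11.3]
width: 63.8
```

```bash
python3 st.py 5
```

```text
5.325 [520.9  -8.7  36.9] jig -55.1 -2.6 F [-8.2  2.6 11.3] w 63.79701984900024 yaw -0.12485754104445768
```

View pics/w5.png

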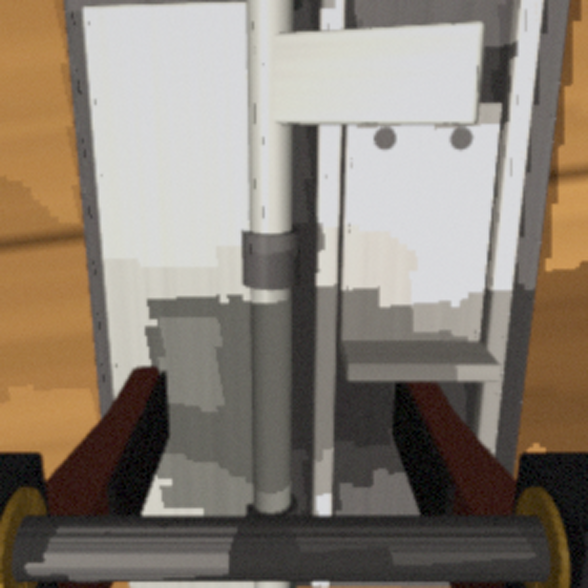

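View pics/s5.png

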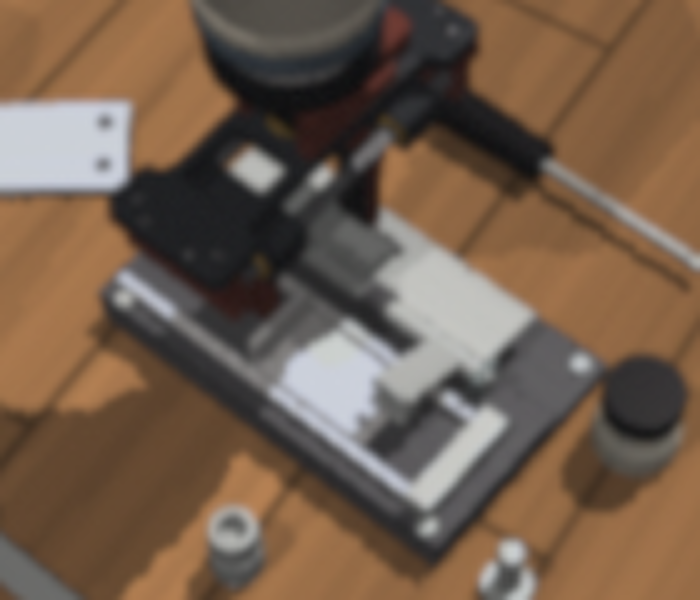

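The plate's front edge is now under the raised jaw (wrist crop (480,115)), and Fz is steady at 11 N. Continuing the push.

Request:
move_arm:
  rows:
    - [5,-0.6,-0.4,0,-0.45]
    - [10,-1.2,-0.4,0,-0.45]
    - [15,-1.9,-0.4,0,-0.45]
    - [20,-2.5,-0.4,0,-0.45]
    - [25,-3.1,-0.4,0,-0.45]
    - [29,-3.6,-0.4,0,-0.45]
    - [32,-4,-0.4,0,-0.45]
    - [32,-4,-0.4,0,-0.45]

```text
t: 6.42
ee_pos: [551.5, -12.3, 36.4]
orientation: [-2.152, 0.129, 2.157]
ft_force: [-7.4, 2.6, 11.4]
width: 63.9
```

```bash
python3 st.py 6
```

```text
6.425 [551.5 -12.3  36.4] jig -24.2 -2.4 F [-7.4  2.6 11.4] w 63.85941647565311 yaw -0.12454252520590026
```

View pics/w6.png

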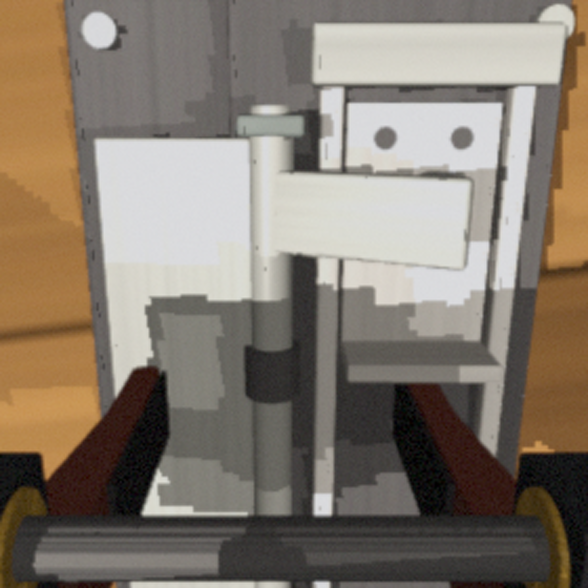

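View pics/s6.png

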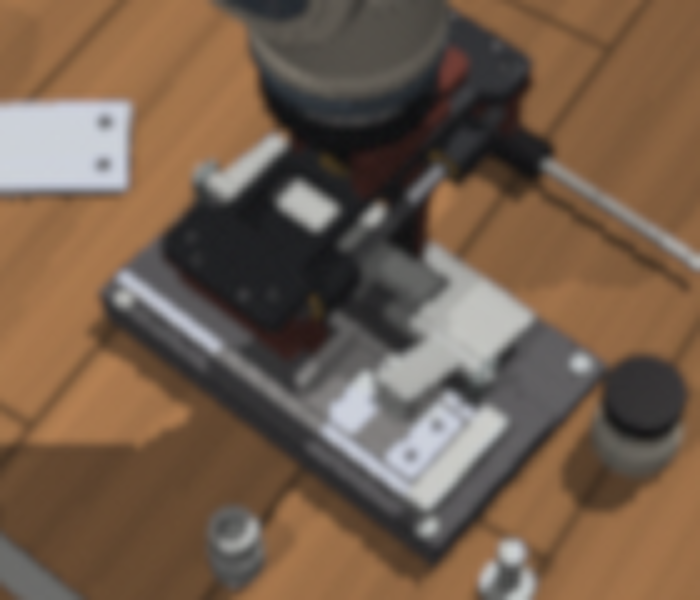

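About 4 mm of gap is left at the stop (wrist crop rows 86 to 102). Closing it slowly.

Request:
move_arm:
  rows:
    - [1.5,-0.2,0,0,-0.45]
    - [3,-0.4,0,0,-0.45]
    - [4.5,-0.55,0,0,-0.45]
    - [5.5,-0.7,0,0,-0.45]
    - [5.5,-0.7,0,0,-0.45]

```text
t: 7.15
ee_pos: [554.2, -12.5, 36.3]
orientation: [-2.146, 0.128, 2.163]
ft_force: [-7.9, 1.8, 12.4]
width: 64.1
```

```bash
python3 st.py 7
```

```text
7.15 [554.2 -12.5  36.3] jig -21.5 -2.3 F [-7.9  1.8 12.4] w 64.0774588615167 yaw -0.12414029848702102
```

View pics/w7.png

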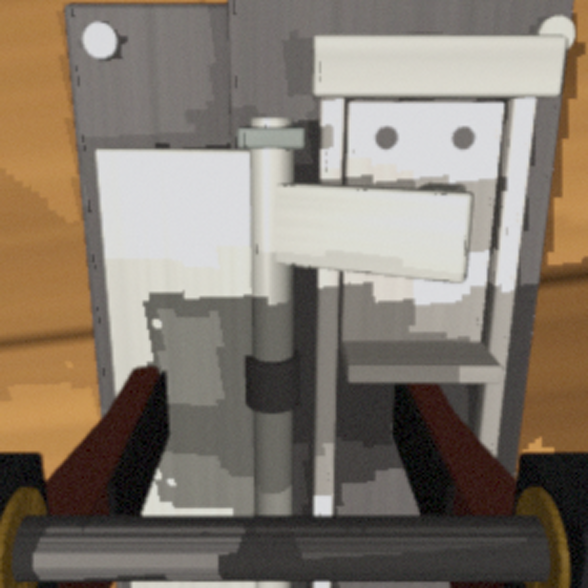

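Request:
move_arm:
  rows:
    - [2,-0.25,0,0,-0.45]
    - [4,-0.5,0,0,-0.45]
    - [5,-0.6,0,0,-0.45]
    - [6,-0.75,0,0,-0.45]
    - [6,-0.75,0,0,-0.45]

```text
t: 7.88
ee_pos: [555.3, -12.6, 35.9]
orientation: [-2.135, 0.128, 2.173]
ft_force: [-14.0, 3.1, 17.7]
width: 63.8
```

```bash
python3 st.py 8
```

```text
7.875 [555.3 -12.6  35.9] jig -20.4 -2.2 F [-14.    3.1  17.7] w 63.76588678302422 yaw -0.12448606659643957
```

View pics/w8.png

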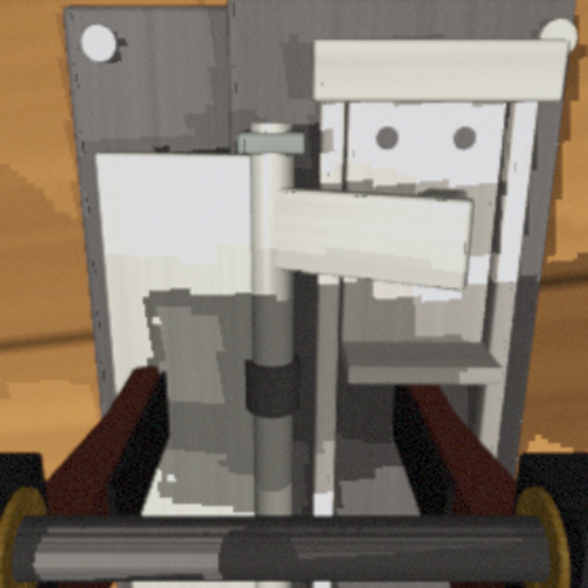

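Only about 2 px of gap is left and the push force has risen from 8 to 14 N. One more small push to confirm contact.

Request:
move_arm:
  rows:
    - [2,-0.25,0.4,0,-0.45]
    - [4,-0.5,0.4,0,-0.45]
    - [6,-0.75,0.4,0,-0.45]
    - [6,-0.75,0.4,0,-0.45]

```text
t: 8.48
ee_pos: [555.3, -12.6, 35.9]
orientation: [-2.121, 0.128, 2.186]
ft_force: [-16.7, 2.9, 19.8]
width: 63.6
```

```bash
python3 st.py 9
python3 - <<'E'
from h import *
o=ctrl.get_obs();V=wristview(o);im=get_image('wrist');cv2.imwrite('pics/w9b.png',cv2.resize(im[70:190,310:460],None,fx=5,fy=5,interpolation=cv2.INTER_CUBIC))
p=[575.85,-12.9,-.125]
for P in [(60,-40,38),(60,-40,24),(60,-40,29),(58,-40,29),(-10,-40,48)]: print(P,((proj('wrist',jig2w(P,p),V)[0]-[310,70])*5).round(1))
E
```

```text
8.475 [555.3 -12.6  35.9] jig -20.4 -2.2 F [-16.7   2.9  19.8] w 63.61691183641405 yaw -0.12514259212846124
(60, -40, 38) [398.5 193.9]
(60, -40, 24) [367.9 193. ]
(60, -40, 29) [378.2 193.3]
(58, -40, 29) [376.9 213.1]
(-10, -40, 48) [370.4 872.5]
```

View pics/w9b.png

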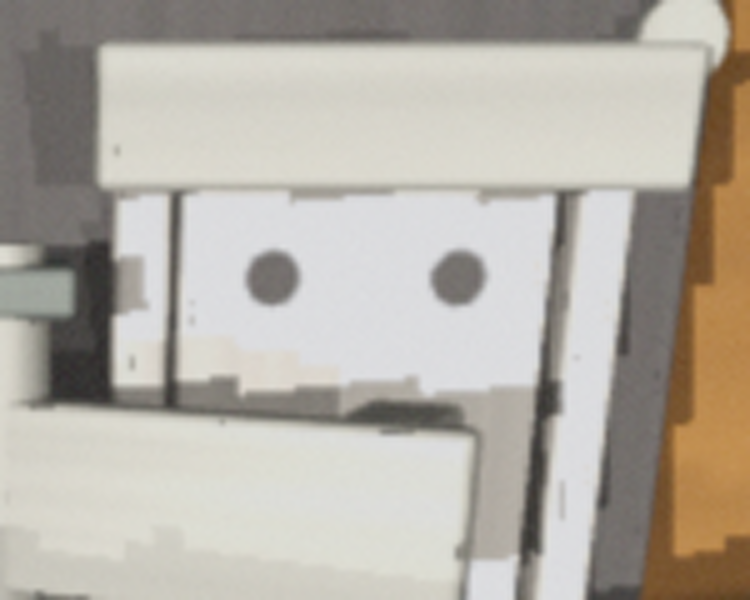

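View pics/s9.png

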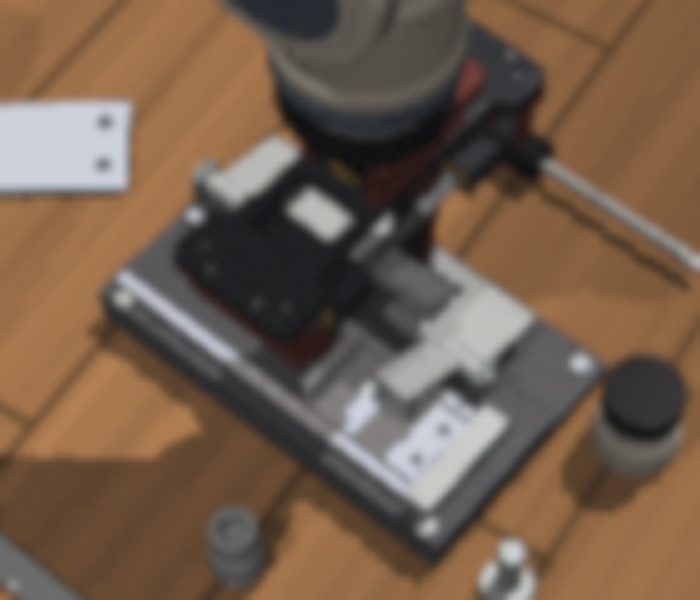

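The tip has stopped at jig x = -20.4, where home was predicted, while the push force keeps rising. The plate's front edge meets the stop with no gap at crop row 190. I'll unload the push before releasing the clip, so that friction can't lift the plate.

Request:
move_arm:
  rows:
    - [-1,0.1,0,0,-0.45]
    - [-2,0.25,0,0,-0.45]
    - [-3,0.4,0,0,-0.45]
    - [-3,0.4,0,0,-0.45]

```text
t: 9.12
ee_pos: [554.8, -12.3, 37.3]
orientation: [-2.127, 0.128, 2.18]
ft_force: [1.5, -0.8, 10.9]
width: 63.6
```

```bash
python3 st.py 10
```

```text
9.125 [554.8 -12.3  37.3] jig -20.9 -2.0 F [ 1.5 -0.8 10.9] w 63.56953941784386 yaw -0.12544060567848248
```

View pics/w10.png

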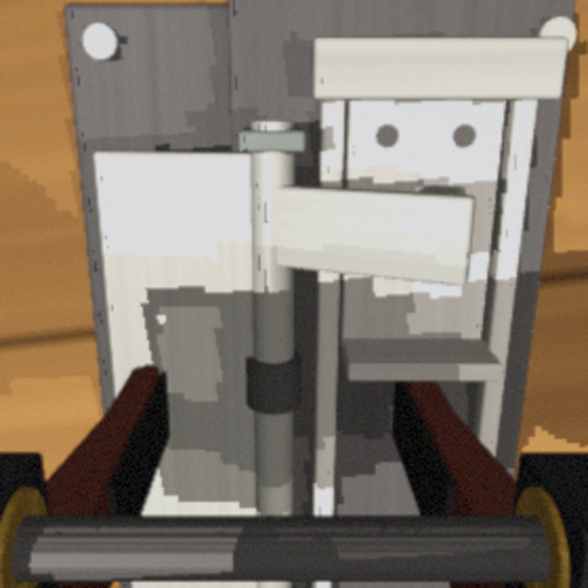

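The push is unloaded (Fx about +1.5 N), the plate is still flush with the stop, and the clip is still held at 11 N. I'll back off slightly more, then lift straight up to release.

Request:
move_arm:
  rows:
    - [-2,0.25,0,0,-0.45]
    - [-3,0.4,0,0,-0.45]
    - [-3,0.4,3,0,-0.45]
    - [-3,0.4,6,0,-0.45]
    - [-3,0.4,9,0,-0.45]
    - [-3,0.4,12,0,-0.45]
    - [-3,0.4,16,0,-0.45]
    - [-3,0.4,22,0,-0.45]
    - [-3,0.4,32,0,-0.45]
    - [-3,0.4,45,0,-0.45]
    - [-3,0.4,60,0,-0.45]
    - [-3,0.4,75,0,-0.45]

```text
t: 10.72
ee_pos: [552.1, -11.9, 113.6]
orientation: [-2.128, 0.128, 2.179]
ft_force: [0.2, 0.6, -0.5]
width: 63.7
```

```bash
python3 st.py 11
```

```text
10.725 [552.1 -11.9 113.6] jig -23.7 -2.0 F [ 0.2  0.6 -0.5] w 63.74322594082929 yaw -0.1254778508135319
```

View pics/w11.png

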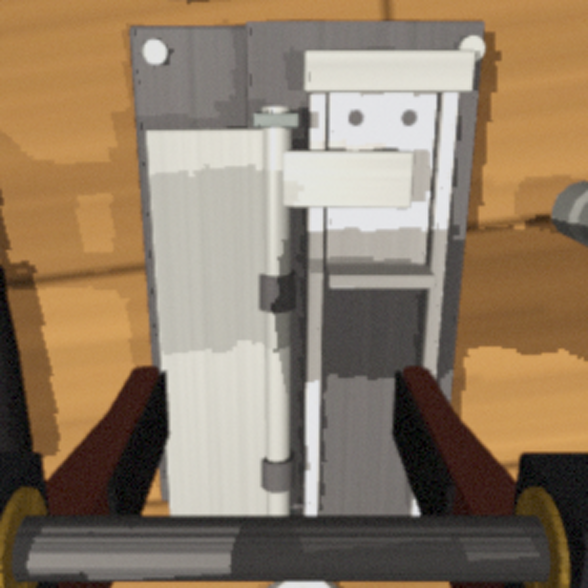

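View pics/s11.png

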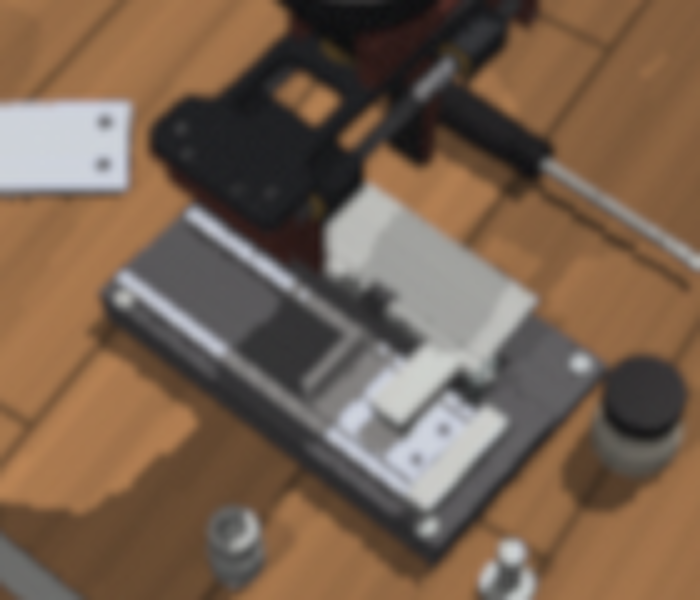

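The clip has clamped the plate. I'll move well clear and verify that the plate is flush.

Request:
move_arm:
  rows:
    - [0,0,30,0,-0.45]
    - [0,0,60,0,-0.45]
    - [0,0,80,0,-0.45]
    - [0,0,80,0,-0.45]

```text
t: 11.32
ee_pos: [554.1, -12.0, 195.7]
orientation: [-2.134, 0.128, 2.173]
ft_force: [-0.1, -0.6, 0.3]
width: 63.5
```

Run:
```python
from h import *
o=ctrl.get_obs();V=wristview(o);im=get_image('wrist');print(o['t'],o['ee_pos'],o['ft_force'],o['qvel'].round(3))
a,b=320,85
cv2.imwrite('pics/w12.png',cv2.resize(im[85:185,290:400],None,fx=6,fy=6,interpolation=cv2.INTER_CUBIC))
p=[575.85,-12.9,-.125]
for P in [(60,-40,38),(60,-40,29),(58,-40,29),(-10,-40,48)]: print(P,((proj('wrist',jig2w(P,p),V)[0]-[290,85])*6).round(1))
cv2.imwrite('pics/t12.png',cv2.resize(get_image('top')[150:310,230:420],None,fx=3.6,fy=3.6,interpolation=cv2.INTER_CUBIC))
```

```text
11.325 [554.0759763  -12.01898174 195.67224358] [-0.11513326 -0.64520359  0.26040358] [ 0.     0.031  0.03  -0.001 -0.017  0.   ]
(60, -40, 38) [374.  139.5]
(60, -40, 29) [367.8 139.8]
(58, -40, 29) [367.4 151.9]
(-10, -40, 48) [365.9 558.2]
```

View pics/w12.png

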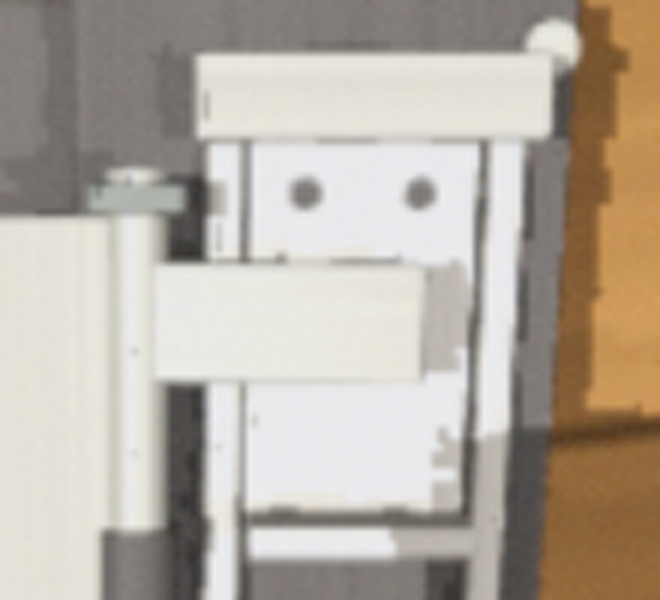

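View pics/t12.png

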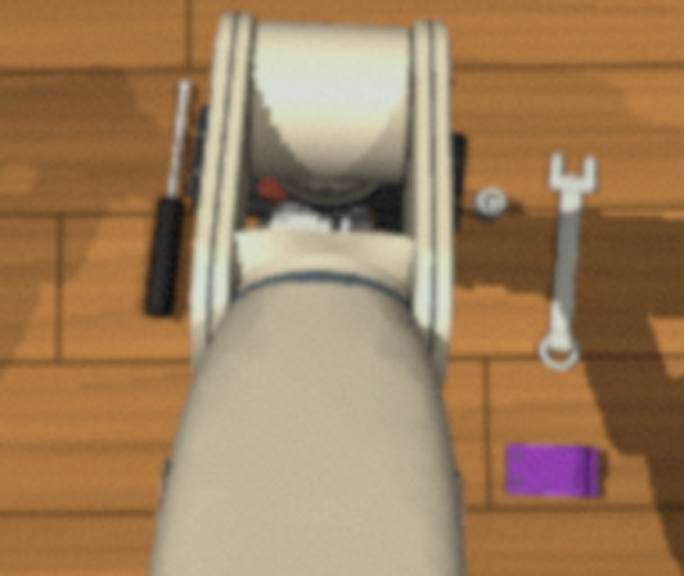

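The plate is flush with the stop at crop row 138. The flange's rear edge is at row 557, against 558 predicted for home. Nothing is touching, so I'm handing in.

```bash
python3 -c "
from workcell import ctrl
print(ctrl.close_job())"
```

```text
the job is handed in; nothing more can be done
None
```

The plate is pushed home against the end stop, clamped by the spring clip, and the job is handed in with the arm clear; I handed in at about 11.4 s of the 35 s allowed.

- **Hold and push:** The left fingertip held the bar down at about 11 N, rising to 20 N against the stop. The right fingertip pushed the plate about 68 mm along its channel, under the raised jaw, until it stopped moving while the push force kept rising (8 to 17 N).
- **Release:** I took the push off before letting the clip go, so friction could not lift the plate, then lifted straight up.
- **Last checks:** The plate's front edge is flush with the stop. The flange's rear edge is within about 1 px of where home predicts, so within a fraction of a millimetre. The jaw is down on the plate, and the force on the tool is about zero.
- **Disagreements:**
  - The first pose fit, from the two fixed cameras only, was about 4 mm and 0.018 rad off. I corrected it with the wrist view before touching anything.
  - The tool leaned about 1 to 2 degrees (by its orientation readings) while pressing against the stop, with no visible effect on the result.
- **Not fully checked:** The arm hid part of the last top view. The driver, spanner, socket and purple plate showed no change there. The jar, bolt and larger plate were in place in the scene view just after the clip was released. I did not look at the mug or the spray can again, but the arm went nowhere near them while low.

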